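# Lock the turning tools in their bench rack

### The arm

A 7-joint arm with a two-finger parallel gripper is mounted at the origin on the work surface. World frame = base frame: x ahead of the robot, y to its left, z up, the work surface at z = 0. Lengths are in m, angles in rad, forces in N, time in s.
With the tool pointing down it reaches from about 0.425 to 0.875 m from the base axis. Payload 4.7 kg.
Tool frame: the origin (TCP) lies at the very end of the fingers, on their centre line; the grasp point (between the pads) lies 19 mm behind it; z points along the fingers, y is the direction in which the jaws open and shut (so a half turn about z gives the same grasp; the last joint's range is limited). The gripper opens to 87 mm and grips with 3 to 60 N. Pads are 19 mm wide; open, the fingers measure 117 mm over their backs; the gripper's body (75 mm by 190 mm) begins 51 mm behind the grasp point.
Start: joints at [0.014, 0.321, -0.07, 1.45, 0.023, 1.371, -0.057], TCP at [0.65, -0, 0.223] pointing down, gripper open.
Joint ranges: [-2.86, 2.86], [-0.3, 2.09], [-1.38, 1.24], [0.06, 2.45], [-1.56, 4.7], [0.09, 2.05], [-2.69, 2.69]. Speed limits (rad/s): [2.57, 2.57, 3.14, 3.14, 3.14, 3.14, 3.14].

### API

Orientations are given as a unit quaternion [x, y, z, w].
In Python, from cell import robot, planner, readout, vision, nets gives the robot as it stands. The module is installed in compiled form; this text tells all that it offers. Calls block until the motion is done:
- robot.move_to(position, orientation): joint-space move of the TCP to a pose.
- robot.servo_line(position, frame=None, rate=0.15, threshold=None): straight line of the TCP; frame=None keeps the orientation; rate is the mean speed in m/s. With threshold (N) it stops when the force on the tool has changed by that much, and returns True; else False.
- robot.movej(angles): joint-space move.
- robot.move_gripper(opening): opening from 0.0 (shut) to 1.0 (fully open); the grip force is fixed at half the most; returns when the fingers have stopped.
- robot.sleep(seconds).
- planner.solve_ik(position, orientation): joint angles nearest the present ones, or None.
- readout.read_state(): the state.
- vision.capture(name): name is "scene" or "side" or "wrist"; returns a dict with "img" (480x640x3 uint8, blue, green, red), "intrinsics" (3x3 intrinsics, pixels), "rvec" (rotation vector, rad) and "tvec" (3), from world to camera coordinates, as OpenCV has them. Camera axes: x right, y down, z forward; pixel columns grow to the right and rows downward; lengths in m; the calibration is good to about 2 mm. A picture is of the moment at which its call begins. There is no depth.
A pose or a line that the arm cannot do raises robot.IKError and nothing moves.
- robot.sign_off(): hands the job in, once; it reports no verdict.
Trained networks look in a picture, given as the dict that the camera call returned (one of the last four; its "shot" number tells which), for a name from the list of things; names that differ only in an ending like _2 or _b are one class to them, and where a whole thing is asked for, a point or a joint stands for the part that bears it (a point fixed in the world has none). Each returns a list of dicts, best first, with "conf" (0 to 1); they miss things now and then, are a little off and sometimes report something else, mostly with a low value. They report only what shows in the picture. A call takes as long as a camera call.
- nets.recognise(picture, thing): "extent" ([centre column, centre row, width, height] as shares, 0 to 1, of the picture: columns of its width, rows of its height, round what is visible of it).
The state is a dict: "clock": time; "qpos": joint angles; "qd": joint speeds; "joint_efforts": joint torques, N m; "eef_pos": TCP position; "eef_rot": TCP orientation; "ft_force": force on the tool from outside, world axes, zero at the start; "wrist_torque": the same for the moment, N m; "finger_gap": opening from 0.0 (shut) to 1.0 (fully open).
Only numpy, scipy, OpenCV 4.12 (cv2) and the standard library are available. Lean on these libraries where they do the work, as an engineer would, in place of code of your own. Each camera call takes 0.05 s, during which the arm holds its last target. There are 200 camera calls.

### The job

Lock the woodturning tools away for the night: lay the loose gouge into the empty slot of the sloping rack like the others, butt of its handle down at the ledge and blade up the slope; then swing the steel keeper bar over the handles right home into its yoke, and push the knobbed pin fully home through both ears of the yoke and the eye of the bar between them. Leave the other tools and everything else on the bench where they are.

Things in the scene. Friction and masses are not known exactly. Their poses are not given: they have to be found in the camera images.
- deck: sloping deck of the tool rack, fixed, 280 mm wide, 308 mm up the slope, rising away from the robot at 30 degrees. Origin: middle of the lower edge of its top face, 35 mm above the bench. x up the slope, y to the robot's left, z square off it (leans 30 degrees from vertical to the robot). A ledge 34 mm high covers x 0 to 12. Tool slots run along x at y +62, 0 (both full) and -62 (empty)
- slot (a point): where gouge_grip comes to lie in the empty slot, butt on the ledge: deck frame (145, -62, 22) mm; axes as the deck's. A slot is a 32 mm wide notch in a lower rail (x 32 to 48, notch floor 10, rail top 27 mm above the deck) for the handle and a 20 mm notch in an upper rail (x 227 to 243, floor 17, top 31) for the blade; bare deck between. A stored tool is parallel to the deck, axis 22 mm above it
- yoke_hole (a point): hole centre on the upper face of the yoke's upper ear: deck frame (85, -112, 54) mm, axes as the deck's. The yoke is a steel bracket at the deck's right: two ears 34 x 34 x 6 mm, one over the other with a 9 mm gap (33 to 39 and 48 to 54 mm above the deck), joined by an upright web on the down-slope side, open up the slope; a 13 mm hole in each along the deck's z, 29 mm free below the lower one
- bar (a joint): angle of the keeper bar about its pivot, rad: 0 = home, stopped at the yoke's web, its eye in line with both ears; grows as the bar swings up the slope (counter-clockwise seen from above the deck), to 1.5. Starts open at 1.0 to 1.4. Light friction, 1 to 2 N at the knob; it stays where it is left
- bar_pivot (a point): pivot of the keeper bar: deck frame (85, 106, 41) mm, axis along the deck's z, at the underside of the bar. The bar is flat steel 28 mm wide, 5 mm thick, its underside 41 mm above the deck, reaching 234 mm beyond the pivot; home, it runs from the pivot along the deck's -y over the tool handles
- bar_knob (a point): grip point of the upright black knob on the keeper bar: round, 15 to 18 mm thick (20 mm at its foot), 36 mm tall above the bar's top face, axis along the deck's z. This point is 22 mm above the bar's top face, 168 mm from the pivot axis, 68 mm above the deck; when home it is at deck frame (85, -62, 68) mm
- bar_eye (a point): centre of the 13 mm hole (eye) near the keeper bar's free end, on its top face, 218 mm from the pivot axis
- gouge_grip (a point): grip point near the centre of mass, on the axis of the loose gouge, 130 mm from the butt: wooden handle 24 mm thick, 160 mm long; brass ferrule 17 mm thick, 18 mm long; round steel blade 9.6 mm thick, 112 mm long; 290 mm overall, about 0.17 kg, lying on the bench with its axis 12 mm up. x along the tool to the blade tip, z up as it lies
- gouge_tip (a point): tip of the gouge's blade on its axis, 160 mm from gouge_grip
- pin_grip (a point): grip point on the axis of the steel pin: shank 10 mm thick, 42 mm long, with a 9 mm bullet nose (6 mm at the end); collar 24 mm wide, 4 mm thick; round knob 18 mm thick, 36 mm tall above the collar; 82 mm long, about 0.09 kg. This point is 20 mm above the collar's top, 66 mm from the nose end. z along the pin, away from the nose. Starts upright in a hole of the block, collar on its top
- pin_collar (a point): centre of the underside of the pin's collar, 42 mm from the nose end, 24 mm below pin_grip; it lies on yoke_hole when the pin is home
- block: dark wooden centre block fixed to the bench, 170 x 60 x 56 mm, origin at the centre of its underside, long side along its x; three 14 mm holes 46 mm deep along the middle at x = -55, 0, +55 mm. They hold the pin, a drive centre and a knock-out rod in any order
- drive_mid (a point): steel drive centre standing in the block: spurred head 22 mm diameter, its top about 31 mm above the block; bystander, point in the middle of the head
- rod_mid (a point): slim steel knock-out rod with a brass end, 10 mm diameter, standing 54 mm out of the block; bystander
- skew_mid (a point): skew chisel (flat blade) lying in the slot at deck y = +62, same size of handle as the gouge; bystander, point at mid length
- parting_mid (a point): parting tool (thin upright blade) lying in the middle slot, same size of handle; bystander, point at mid length
- chuck_mid (a point): dark steel four-jaw scroll chuck, 94 mm diameter, 62 mm tall; bystander
- key_mid (a point): steel T-handled chuck key lying on the bench, about 110 mm long; bystander
- tin_mid (a point): plain wax tin, 72 mm diameter, 55 mm tall; bystander
- bowl_mid (a point): small turned wooden bowl, 140 mm diameter, 55 mm tall; bystander

How it is judged:
By the outcome, as a careful person would: the job done as asked, in the order asked, and still so for the second after the job is handed in, with the robot touching nothing.
It also fails if it takes over 67 s, if anything falls off the work surface, if the arm or the gripper's body presses on something with over 40 N, if the wrist force passes 120 N, or if a joint passes its speed limit or range.

## Working session

There is one attempt and no reset: what is moved stays moved. The work goes in short steps, each a Python script; the robot and the scene stay as the last script left them, time stands still between calls to the robot, and variables do not carry over. Pictures are saved under pics/ and viewed, about 8 in all and at most 12, crops included, and the job is handed in when it is done.

```bash
ls; mkdir -p pics; python3 - <<'E'
from cell import robot, planner, readout, vision, nets
import cv2, json
s=readout.read_state(); print(s)
for n in ["scene","side"]:
    p=vision.capture(n); cv2.imwrite(f"pics/{n}0.png",p["img"])
    print(n,p["intrinsics"],p["rvec"],p["tvec"])
    for t in ["gouge_grip","pin_grip","bar","deck","block","bar_knob","chuck_mid","tin_mid","bowl_mid","key_mid","drive_mid","rod_mid"]:
        r=nets.recognise(p,t)
        print(t,[( [round(float(e)*k) for e,k in zip(d["extent"],(640,480,640,480))],round(d["conf"],2)) for d in r[:2]])
E
```

```text
pics
{'clock': 0.0, 'qpos': array([ 0.01411735,  0.3218101 , -0.07007205,  1.45166813,  0.02262372,
        1.37082351, -0.05687889]), 'qd': array([ 0.00154981, -0.00039713,  0.00035907,  0.00094005,  0.00066246,
        0.00011713,  0.00080412]), 'joint_efforts': array([-2.58547143e-04, -4.91284704e+01, -4.03903294e-01, -3.12526345e+01,
       -6.40594075e-02,  4.37659642e-02,  1.61017233e-04]), 'eef_pos': array([ 6.49439654e-01, -7.83704944e-05,  2.21473266e-01]), 'eef_rot': array([ 7.07096949e-01,  7.07115959e-01, -7.23120617e-04, -6.33290614e-04]), 'ft_force': array([-0.13553045, -0.06615203, -0.02704795]), 'wrist_torque': array([-0.04122844, -0.01207749, -0.00632026]), 'finger_gap': 1.000568060170164}
scene [[440.27666474   0.         328.99267053]
 [  0.         440.27666474 244.9382265 ]
 [  0.           0.           1.        ]] [ 2.05164563  0.77694428 -0.39269463] [-0.37431414 -0.09920862  1.6847997 ]
gouge_grip [([395, 229, 51, 36], 0.76)]
pin_grip [([360, 237, 39, 19], 0.74), ([243, 312, 10, 15], 0.7)]
bar [([359, 238, 35, 21], 0.84)]
deck [([341, 262, 140, 60], 0.89), ([
[... 476 characters left out ...]
067125 243.11710727]
 [  0.           0.           1.        ]] [ 1.95796232 -0.80025901  0.48228992] [-0.3686764   0.26522403  1.20477237]
gouge_grip [([233, 230, 98, 26], 0.6), ([341, 210, 91, 60], 0.56)]
pin_grip [([355, 244, 168, 137], 0.64), ([433, 321, 10, 21], 0.54)]
bar [([341, 209, 90, 60], 0.69)]
deck [([355, 245, 166, 131], 0.98)]
block [([407, 342, 88, 52], 0.85), ([230, 233, 96, 30], 0.64)]
bar_knob [([338, 208, 91, 61], 0.8)]
chuck_mid [([219, 269, 35, 41], 0.79), ([339, 210, 90, 59], 0.69)]
tin_mid [([184, 209, 21, 27], 0.74)]
bowl_mid [([537, 350, 78, 54], 0.84), ([386, 334, 13, 17], 0.58)]
key_mid [([317, 332, 47, 35], 0.84)]
drive_mid []
rod_mid [([430, 322, 10, 20], 0.23)]
```

```bash
python3 - <<'E'
import cv2
a=cv2.imread("pics/scene0.png")[150:430,150:490]; b=cv2.imread("pics/side0.png")[170:400,150:600]
cv2.imwrite("pics/a.png",cv2.resize(a,None,fx=2.1,fy=2.1,interpolation=cv2.INTER_CUBIC))
cv2.imwrite("pics/b.png",cv2.resize(b,None,fx=1.75,fy=1.75,interpolation=cv2.INTER_CUBIC))
E
```

```text
(no output)
```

View pics/a.png

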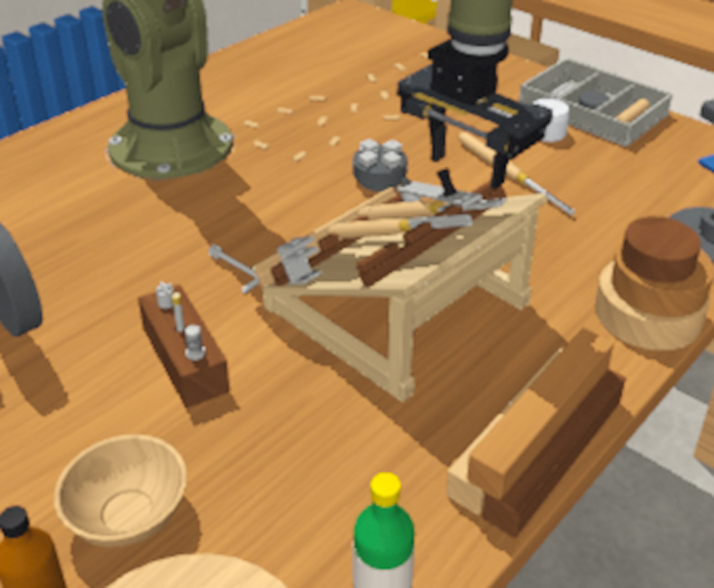

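View pics/b.png

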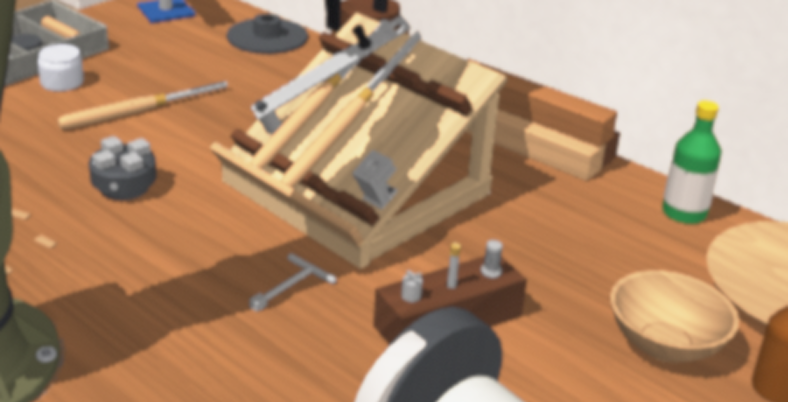

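The scene view (scale 2.1, offset 150,150) shows the pin at the block's far end, at about (195,345), with the rod in the middle and the drive centre nearest the robot. The gouge lies left of the rack, from (462,138) to (574,214). The side view (scale 1.75) agrees: the pin's knob is at (493,245), and the gouge runs from its butt at (62,124) to its tip at (228,84). The bar is open.

```bash
cat > h.py <<'E'
from cell import robot, planner, readout, vision, nets
import cv2, numpy as np
from scipy.optimize import least_squares
from scipy.spatial.transform import Rotation as R
def proj(c,P):
    return cv2.projectPoints(np.asarray(P,float).reshape(-1,1,3),np.asarray(c["rvec"],float),np.asarray(c["tvec"],float),np.asarray(c["intrinsics"],float),None)[0].reshape(-1,2)
def pix2z(c,uv,z):
    K=np.array(c["intrinsics"]);Rm=cv2.Rodrigues(np.array(c["rvec"],float))[0];o=-Rm.T@np.array(c["tvec"],float)
    d=Rm.T@np.linalg.solve(K,[uv[0],uv[1],1]); return o+d*(z-o[2])/d[2]
def deckT(p):  # p=x,y,yaw
    return (R.from_euler('z',p[2])*R.from_euler('y',-np.pi/6)).as_matrix(), np.array([p[0],p[1],0.035])
def d2w(p,P):
    M,o=deckT(p); return np.asarray(P,float)/1000@M.T+o
E
python3 - <<'E'
from h import *
sc=vision.capture("scene"); si=vision.capture("side")
A=lambda u,v:(u/2.1+150,v/2.1+150)
B=lambda u,v:(u/1.75+150,v/1.75+170)
obs=[(sc,(308,-140,0),A(405,293)),(sc,(308,140,0),A(545,197)),(sc,(0,-140,0),A(263,290)),(si,(0,-140,0),B(363,242)),(si,(308,-140,0),B(503,75))]
f=lambda p:np.concatenate([proj(c,d2w(p,[P]))[0]-uv for c,P,uv in obs])
r=least_squares(f,[0.6,0,0],loss="soft_l1"); print("deck",r.x,f(r.x).reshape(-1,2).round(1).tolist())
def tri(a,b):
    g=least_squares(lambda P:np.concatenate([proj(sc,P)[0]-a,proj(si,P)[0]-b]),[.6,0,.05]); return g.x.round(4),round(g.cost,1)
print("pintop",tri(A(194,328),B(494,243)),"collar",tri(A(196,354),B(491,272)))
print("butt",tri(A(462,138),B(62,124)),"tip",tri(A(574,214),B(228,84)))
print(pix2z(si,B(62,124),.012),pix2z(si,B(228,84),.012),pix2z(sc,A(574,214),.012))
print("block corners", pix2z(sc,A(138,297),.056),pix2z(sc,A(176,287),.056),pix2z(sc,A(188,376),.056),pix2z(sc,A(228,362),.056))
print("key",pix2z(si,B(258,300),.01),pix2z(si,B(313,268),.01),"chuck",pix2z(si,B(123,185),0.0),"tin",pix2z(si,B(60,85),0))
M,o=deckT(r.x)
for n,P in dict(slot=(145,-62,22),yoke=(85,-112,54),piv=(85,106,41),knobhome=(85,-62,68)).items(): print(n,d2w(r.x,P))
w=vision.capture("wrist"); cv2.imwrite("pics/w0.png",w["img"]); print(w["intrinsics"][0],R.from_rotvec(np.ravel(w["rvec"])).as_matrix().round(2),w["tvec"])
Rm=cv2.Rodrigues(np.array(w["rvec"],float))[0]; print("cam",-Rm.T@np.ravel(w["tvec"]))
E
```

```text
deck [ 0.46330748 -0.05823902 -0.04911125] [[0.7, -0.8], [1.7, -1.0], [-0.5, -0.1], [-0.4, 3.4], [3.0, 0.4]]
pintop (array([ 0.5065, -0.3544,  0.0978]), np.float64(0.1)) collar (array([ 0.5065, -0.3557,  0.0562]), np.float64(0.0))
butt (array([0.3905, 0.3626, 0.0138]), np.float64(0.1)) tip (array([0.6702, 0.2901, 0.0122]), np.float64(0.0))
[0.39267989 0.36654879 0.012     ] [0.67074345 0.2909563  0.012     ] [0.67032857 0.28949612 0.012     ]
block corners [ 0.36322688 -0.33671313  0.056     ] [ 0.38447234 -0.28919136  0.056     ] [ 0.52885119 -0.38696893  0.056     ] [ 0.54679252 -0.33848822  0.056     ]
key [ 0.31280423 -0.15964101  0.01      ] [ 0.40660668 -0.16110296  0.01      ] chuck [0.36355863 0.17449596 0.        ] tin [0.47984927 0.50142181 0.        ]
slot [ 0.57469934 -0.12578887  0.12655256]
yoke [ 0.50436519 -0.17239225  0.12426537]
piv [0.5215593  0.04502581 0.11300704]
knobhome [ 0.4998282  -0.12210889  0.13638973]
[331.22186993   0.         313.24481505] [[ 1.   -0.    0.  ]
 [-0.   -0.97  0.25]
 [ 0.   -0.25 -0.97]] [-0.65049698 -0.02944673  0.38987854]
cam [0.65047676 0.06699738 0.38524024]
```

View pics/w0.png

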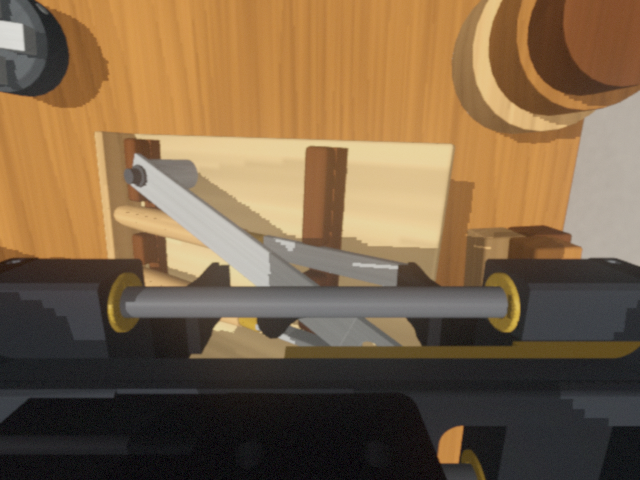

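The wrist view shows the deck's left edge from (97,132) to (453,145) and the bar pivot at (135,175). The gripper hides the lower half. Next I take views of the deck, the pin and the gouge from offset positions.

```bash
python3 - <<'E'
from h import *
import pickle
q=[0.70710678,0.70710678,0,0]
D={}
for n,p in dict(deck=(0.57,-0.235,0.36),pin=(0.50,-0.47,0.22),).items():
    robot.move_to(p,q); robot.sleep(.3); c=vision.capture("wrist"); D[n]=c; cv2.imwrite(f"pics/w_{n}.png",c["img"])
    for t in ["pin_grip","bar","bar_knob","deck","block","rod_mid","drive_mid"]:
        print(n,t,[([round(float(e)*k) for e,k in zip(d["extent"],(640,480,640,480))],round(d["conf"],2)) for d in nets.recognise(c,t)[:2]])
robot.move_to((0.57,-0.235,0.36),q)
robot.move_to((0.53,0.20,0.25),q); robot.sleep(.3); c=vision.capture("wrist"); D["gouge"]=c; cv2.imwrite("pics/w_gouge.png",c["img"])
for t in ["gouge_grip"]: print([([round(float(e)*k) for e,k in zip(d["extent"],(640,480,640,480))],round(d["conf"],2)) for d in nets.recognise(c,t)[:2]])
pickle.dump(D,open("D.pkl","wb")); print(readout.read_state()["clock"])
v=np.vstack([D["pin"]["img"][:300],D["gouge"]["img"][:300]]); cv2.imwrite("pics/pg.png",v)
d=cv2.resize(D["deck"]["img"][:340],None,fx=1.25,fy=1.25,interpolation=cv2.INTER_CUBIC); cv2.imwrite("pics/dk.png",d)
E
```

```text
deck pin_grip [([270, 280, 16, 14], 0.7), ([437, 12, 76, 21], 0.44)]
deck bar [([440, 14, 74, 25], 0.62)]
deck bar_knob [([440, 12, 71, 25], 0.84), ([272, 280, 17, 16], 0.48)]
deck deck [([353, 99, 277, 198], 0.6)]
deck block [([236, 255, 121, 61], 0.57), ([349, 98, 284, 196], 0.55)]
deck rod_mid []
deck drive_mid [([197, 260, 23, 20], 0.74)]
pin pin_grip [([317, 95, 29, 35], 0.6)]
pin bar []
pin bar_knob [([316, 92, 28, 35], 0.43), ([255, 68, 26, 30], 0.23)]
pin deck []
pin block [([260, 72, 196, 134], 0.79)]
pin rod_mid [([254, 69, 24, 28], 0.93), ([317, 92, 32, 33], 0.58)]
pin drive_mid [([192, 48, 37, 38], 0.64)]
[([304, 89, 257, 84], 0.58)]
8.175
```

View pics/dk.png

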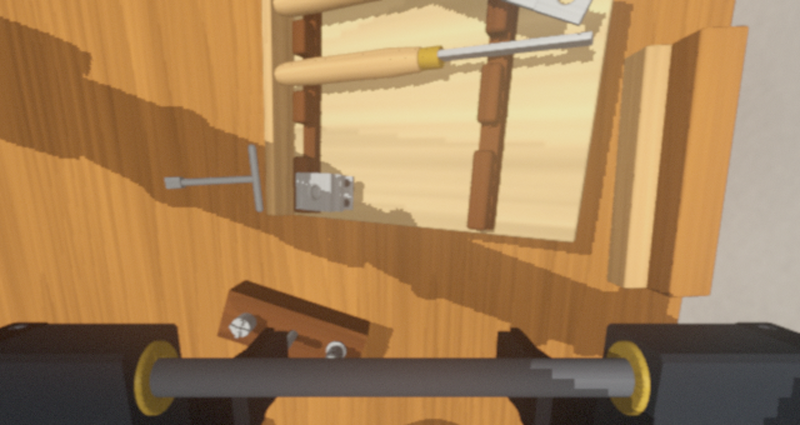

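View pics/pg.png

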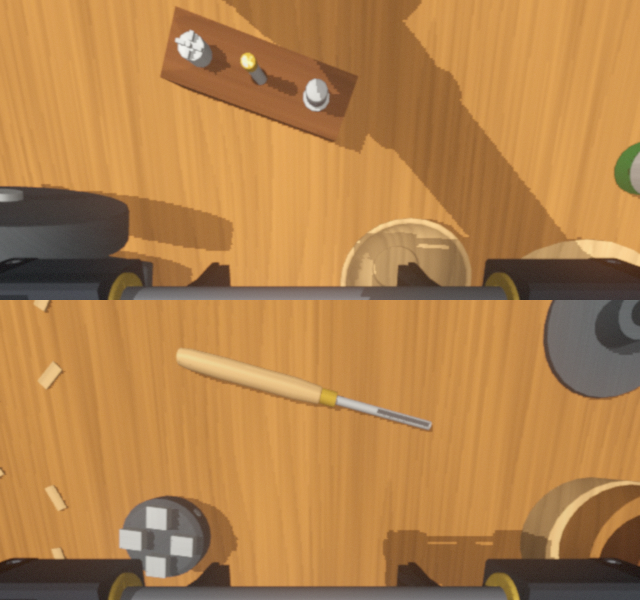

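The deck view shows the yoke around (325,192), the empty slot's notches in both rails, the parting tool from (276,75) to (592,37), and the deck's upper right corner at (576,241). In the other two views the pin is at (316,93), and the gouge runs from its butt at (178,353) to its tip at (431,427) in the stacked picture. I'll fit the poses and overlay them.

```bash
python3 - <<'E'
from h import *
import pickle
D=pickle.load(open("D.pkl","rb")); 
sc=vision.capture("scene"); si=vision.capture("side"); D["scene"]=sc; D["side"]=si
A=lambda u,v:(u/2.1+150,v/2.1+150)
B=lambda u,v:(u/1.75+150,v/1.75+170)
W=lambda u,v:(u/1.25,v/1.25)
dk=D["deck"]
obs=[(dk,(308,-140,0),W(576,241)),(dk,(0,-140,34),W(266,213)),(dk,(12,0,22),W(276,75)),(dk,(302,0,22),W(592,37)),
 (sc,(308,-140,0),A(405,293)),(sc,(308,140,0),A(545,197)),(si,(308,-140,0),B(503,75))]
f=lambda p:np.concatenate([proj(c,d2w(p,[P]))[0]-uv for c,P,uv in obs])
r=least_squares(f,[0.46,-.058,-.05],loss="soft_l1"); p=r.x; print("deck",p.round(4).tolist(),f(p).reshape(-1,2).round(1).tolist())
np.save("deck.npy",p)
# gouge & pin
g=D["gouge"]
print("butt",pix2z(g,(178,53.5),.012),"tip",pix2z(g,(431,127),.012), "pin top",pix2z(D["pin"],(316.5,90),.096))
# yoke overlay
s=6; x0,y0=215,110; im=cv2.resize(dk["img"][y0:y0+90,x0:x0+100],None,fx=s,fy=s,interpolation=cv2.INTER_CUBIC)
P=lambda L:((proj(dk,d2w(p,L))-[x0,y0]+.5)*s).astype(np.int32)
th=np.linspace(0,2*np.pi,30)
for z,c in ((54,(0,0,255)),(33,(255,0,0))):
    cv2.polylines(im,[P([(85+a,-112+b,z) for a,b in((-17,-17),(17,-17),(17,17),(-17,17))])],1,c)
    cv2.polylines(im,[P([(85+6.5*np.cos(t),-112+6.5*np.sin(t),z) for t in th])],1,c)
cv2.polylines(im,[P([(0,-140,34),(12,-140,34),(12,0,34),(0,0,34)])],1,(0,255,0))
cv2.polylines(im,[P([(32,-46,27),(48,-46,27)])],0,(0,255,0));cv2.polylines(im,[P([(32,-78,27),(48,-78,27)])],0,(0,255,0))
im2=cv2.resize(dk["img"][0:200,370:480],None,fx=3,fy=3)
P2=lambda L:((proj(dk,d2w(p,L))-[370,0]+.5)*3).astype(np.int32)
for y in(-52,-72,-10,10): cv2.polylines(im2,[P2([(227,y,31),(243,y,31)])],0,(0,255,0))
cv2.polylines(im2,[P2([(308,-140,0),(308,0,0)])],0,(0,0,255)); cv2.polylines(im2,[P2([(12,0,22),(302,0,22)])],0,(0,0,255))
o=np.zeros((600,800,3),np.uint8); o[:540,:600]=im; o[:600,602:800]=cv2.resize(im2,(198,360))[:600] if 0 else 0
cv2.imwrite("pics/ov.png",np.hstack([cv2.resize(im,(480,432)),im2[:432,:310] if im2.shape[0]>=432 else im2]))
pickle.dump(D,open("D.pkl","wb"))
E
```

```text
deck [0.4572, -0.0553, -0.045] [[-1.5, -0.5], [0.0, 1.0], [2.9, -0.1], [0.2, 0.1], [-0.0, -2.5], [0.4, -2.4], [0.2, 0.6]]
butt [0.38282226 0.36981172 0.012     ] tip [0.6668067  0.29259052 0.012     ] pin top [ 0.50406404 -0.35485493  0.096     ]
```

View pics/ov.png

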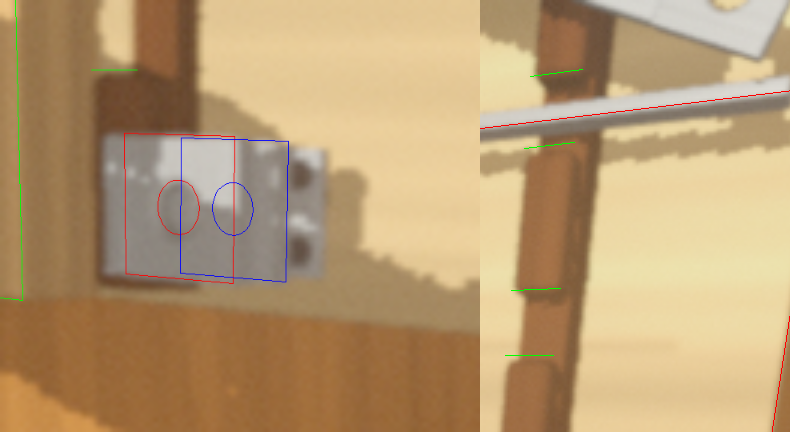

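The overlay agrees to about 1 mm: the red ear and hole outline matches the yoke, and the notch lines match both rails. Next I refine the gouge position and pick it up.

```bash
cat >> h.py <<'E'
Z=lambda v:v/np.linalg.norm(v)
def quat(x,z):
    z=Z(np.asarray(z,float)); x=np.asarray(x,float); x=Z(x-z*(x@z)); return R.from_matrix(np.stack([x,np.cross(z,x),z],1)).as_quat()
def st(m=""):
    s=readout.read_state(); print(m,"t",round(s["clock"],2),"p",s["eef_pos"].round(4),"f",s["ft_force"].round(1),"gap",round(s["finger_gap"],3)); return s
E
cat > t1.py <<'E'
from h import *
import pickle
D=pickle.load(open("D.pkl","rb")); g=D["gouge"]; p=np.load("deck.npy"); M,o=deckT(p)
for n,uv,s in(("butt",(178,53.5),0),("hf",(321,96.5),160),("fb",(336.5,99),178),("tip",(431,127),290)): print(n,s,pix2z(g,uv,.012).round(4))
b,t=pix2z(g,(178,53.5),.012),pix2z(g,(431,127),.012)
d=Z(t-b); grip=(b+t)/2-0.015*d; print("dir",d,"grip",grip)
for s in(1,-1):
    q1=quat(s*d,(0,0,-1)); q2=quat(s*M[:,0],-M[:,2])
    print(s,[None if j is None else np.round(j,2).tolist() for j in (planner.solve_ik(grip+[0,0,.15],q1),planner.solve_ik(grip*[1,1,0]+[0,0,.003],q1),planner.solve_ik(d2w(p,(145,-62,162)),q2),planner.solve_ik(d2w(p,(145,-62,13)),q2),planner.solve_ik(d2w(p,(85,-62,54)),q2),planner.solve_ik(d2w(p,(85,-112,120)),q2))])
E
python3 t1.py
```

```text
butt 0 [0.3828 0.3698 0.012 ]
hf 160 [0.5398 0.3256 0.012 ]
fb 178 [0.5573 0.3229 0.012 ]
tip 290 [0.6668 0.2926 0.012 ]
dir [ 0.96496116 -0.26239275  0.        ] grip [0.51034006 0.33513702 0.012     ]
1 [[-0.51, 0.28, -0.13, 1.63, 0.04, 1.24, -2.49], [-0.55, 0.43, -0.1, 1.77, 0.05, 0.94, -2.5], None, [0.16, -0.06, 0.06, 2.2, -0.18, 0.49, -1.26], [0.21, -0.23, 0.05, 2.34, -0.18, 0.53, -1.23], None]
-1 [[-0.31, 0.3, -0.37, 1.62, 0.11, 1.24, 0.6], [-0.33, 0.46, -0.36, 1.76, 0.19, 0.96, 0.54], None, [-0.07, -0.07, 0.29, 2.21, -0.14, 0.49, 1.85], [-0.18, -0.27, 0.4, 2.35, 0.03, 0.53, 1.73], None]
```

```bash
cat > t2.py <<'E'
from h import *
p=np.load("deck.npy"); M,o=deckT(p)
def sc(name,xy,tilts,hs):
    for s in (1,-1):
        for t in tilts:
            # tilt: angle of tool from -deck z toward vertical, about deck y
            Mt=R.from_rotvec(M[:,1]*np.radians(t)).as_matrix()
            q=quat(s*Mt@M[:,0],-Mt@M[:,2])
            print(name,s,t,[h for h in hs if planner.solve_ik(d2w(p,(*xy,h)),q) is not None])
sc("slot",(145,-62),(0,15,30),(13,30,60,90,120,150,180))
sc("pin",(85,-112),(0,10,20,30),(58,70,85,100,110,120,130))
sc("knob",(85,-62),(0,10,20,30),(50,60,80,100,120))
E
python3 t2.py; python3 - <<'E'
from h import *
M,o=deckT(np.load("deck.npy")); Mt=R.from_rotvec(M[:,1]*np.radians(30)).as_matrix(); print(-Mt@M[:,2], M[:,2])
E
```

```text
slot 1 0 [13, 30, 60, 90, 120]
slot 1 15 [13, 30, 60, 90, 120, 150, 180]
slot 1 30 [13, 30, 60, 90, 120, 150, 180]
slot -1 0 [13, 30, 60, 90, 120]
slot -1 15 [13, 30, 60, 90, 120, 150, 180]
slot -1 30 [13, 30, 60, 90, 120, 150, 180]
pin 1 0 [58, 70, 85, 100]
pin 1 10 [58, 70, 85, 100, 110, 120, 130]
pin 1 20 [58, 70, 85, 100, 110, 120, 130]
pin 1 30 [58, 70, 85, 100, 110, 120, 130]
pin -1 0 [58, 70, 85, 100]
pin -1 10 [58, 70, 85, 100, 110, 120, 130]
pin -1 20 [58, 70, 85, 100, 110, 120, 130]
pin -1 30 [58, 70, 85, 100, 110, 120, 130]
knob 1 0 [50, 60, 80]
knob 1 10 [50, 60, 80, 100, 120]
knob 1 20 [50, 60, 80, 100, 120]
knob 1 30 [50, 60, 80, 100, 120]
knob -1 0 [50, 60, 80]
knob -1 10 [50, 60, 80, 100, 120]
knob -1 20 [50, 60, 80, 100, 120]
knob -1 30 [50, 60, 80, 100, 120]
[-7.45406108e-17  8.00269970e-19 -1.00000000e+00] [-0.49949301  0.02251079  0.8660254 ]
```

```bash
cat > t3.py <<'E'
from h import *
p=np.load("deck.npy"); M,o=deckT(p)
d=np.array([0.9650,-0.2624,0]); g=np.array([0.512,0.3345,0]); q=quat(-d,(0,0,-1))
robot.move_to(g+[0,0,.12],q)
s=st("hover"); print(R.from_quat(s["eef_rot"]).as_matrix()[:,0].round(3))
print("thr",robot.servo_line(g+[0,0,.003],rate=.1,threshold=12)); st("down")
robot.move_gripper(0.0); st("grip")
robot.servo_line(g+[0,0,.32],rate=.25); st("lift")
c=vision.capture("side"); cv2.imwrite("pics/lift.png",c["img"][100:400,100:500])
E
python3 t3.py
```

```text
hover t 9.23 p [0.5128 0.3339 0.1205] f [-0.6 -0.2  0.2] gap 0.998
[-0.964  0.265 -0.001]
thr False
down t 10.55 p [0.5126 0.3349 0.0038] f [-0.1  0.8  0.1] gap 1.001
grip t 11.62 p [0.512  0.3344 0.003 ] f [-0.1 -1.5 -0.1] gap 0.255
lift t 13.03 p [0.5115 0.334  0.3183] f [ 0.8  0.  -2.4] gap 0.258
```

View pics/lift.png

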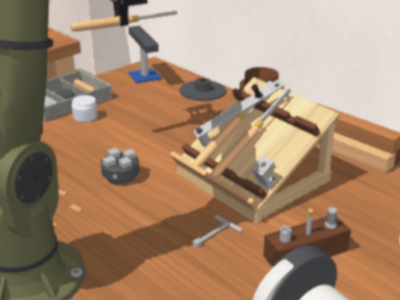

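The gouge is held level in the jaws at the top of the picture, about (120,22). The gap matches the handle and the force matches its weight.

```bash
cat > t4.py <<'E'
from h import *
p=np.load("deck.npy"); M,o=deckT(p); q=quat(-M[:,0],-M[:,2])
Mt=R.from_rotvec(M[:,1]*np.radians(15)).as_matrix(); qm=quat(-Mt@M[:,0],-Mt@M[:,2])
robot.move_to([0.60,-0.12,0.36],qm); st("way")
robot.move_to(d2w(p,(157,-62,110)),q); st("hover")
robot.sleep(.3); s0=st("settled"); print("deck coords",((s0["eef_pos"]-o)@M*1000).round(1))
c=vision.capture("side"); cv2.imwrite("pics/hov.png",c["img"])
print("down",robot.servo_line(d2w(p,(157,-62,17)),rate=.12,threshold=8))
s=st("low"); print(((s["eef_pos"]-o)@M*1000).round(1),(s["ft_force"]@M).round(1))
E
python3 t4.py; python3 - <<'E'
import cv2
a=cv2.imread("pics/hov.png")[170:330,250:460]
from h import *
b=vision.capture("side")["img"][170:330,250:460]
cv2.imwrite("pics/low.png",cv2.resize(np.hstack([a,b]),None,fx=1.9,fy=1.9,interpolation=cv2.INTER_CUBIC))
E
```

```text
way t 14.78 p [ 0.6003 -0.1181  0.3597] f [-0.9 -0.1 -1. ] gap 0.259
hover t 15.48 p [ 0.5372 -0.1203  0.211 ] f [ 1.2  0.6 -1.3] gap 0.258
settled t 15.78 p [ 0.5367 -0.1209  0.2102] f [ 1.3  0.3 -0.9] gap 0.259
deck coords [159.  -61.9 110.5]
down False
low t 16.76 p [ 0.582  -0.1232  0.1288] f [ 0.4  0.7 -0.7] gap 0.258
[157.5 -62.1  17.4] [-0.   0.7 -0.8]
```

View pics/low.png

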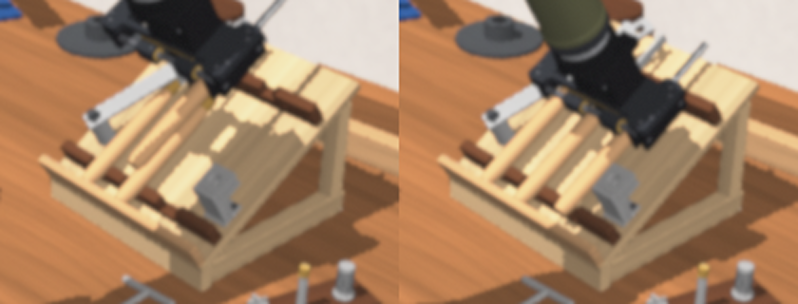

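The gouge's handle now hangs in the lower notch, parallel to the other tools and a little up-slope of the ledge. Next I slide it down to the ledge, set it down and release.

```bash
cat > t5.py <<'E'
from h import *
p=np.load("deck.npy"); M,o=deckT(p)
dc=lambda m:(lambda s:(print(m,round(s["clock"],2),((s["eef_pos"]-o)@M*1000).round(1),(s["ft_force"]@M).round(1),round(s["finger_gap"],3)),s)[1])(readout.read_state())
robot.servo_line(d2w(p,(157,-62,14.5)),rate=.05,threshold=8); dc("l1")
print(robot.servo_line(d2w(p,(133,-62,14.5)),rate=.04,threshold=6)); s=dc("ledge")
x=((s["eef_pos"]-o)@M*1000)[0]
print(robot.servo_line(d2w(p,(x,-62,11)),rate=.03,threshold=6)); dc("down")
robot.move_gripper(0.42); dc("open"); robot.sleep(.2)
robot.servo_line(d2w(p,(x,-62,100)),rate=.15); dc("up")
Mt=R.from_rotvec(M[:,1]*np.radians(15)).as_matrix(); qm=quat(-Mt@M[:,0],-Mt@M[:,2])
robot.move_to(d2w(p,(60,-90,230)),quat(-M[:,0]*[1,1,0],(0,0,-1))); robot.sleep(.2)
c=vision.capture("wrist"); cv2.imwrite("pics/w2.png",c["img"]); import pickle; pickle.dump(c,open("w2.pkl","wb")); dc("view")
for t in["bar_knob","gouge_grip","pin_grip"]: print(t,[([round(float(e)*k) for e,k in zip(d["extent"],(640,480,640,480))],round(d["conf"],2)) for d in nets.recognise(c,t)[:2]])
E
python3 t5.py
```

```text
l1 17.06 [157.2 -62.1  14.8] [-1.5 -0.8 -0.9] 0.253
True
ledge 17.5 [142.8 -62.2  14.8] [ 2.3 -0.4 -1.8] 0.26
True
down 17.71 [143.  -62.2  12.6] [-2.1  1.7  9.6] 0.262
open 18.3 [142.6 -62.1  12. ] [-0.7 -0.   0.5] 0.419
up 19.23 [142.3 -61.9  99.6] [-0.5 -0.4  0.4] 0.422
view 20.23 [ 59.2 -89.6 229.3] [ 0.1 -0.5 -0.7] 0.417
bar_knob []
gouge_grip [([337, 304, 22, 86], 0.79)]
pin_grip []
```

View pics/w2.png

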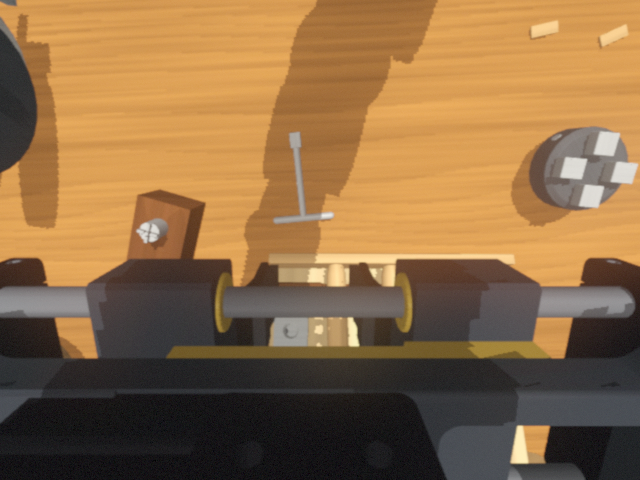

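The picture shows the gouge lying in its slot (337,304) and the yoke hole at (290,331). The force steps agree: the ledge stop came near nominal, and the axis was about 22 mm up at touchdown. Next I find the bar angle from the earlier images.

```bash
cat > t6.py <<'E'
from h import *
import pickle
p=np.load("deck.npy"); M,o=deckT(p); D=pickle.load(open("D.pkl","rb"))
def bar(th,r,w,z): return (85+r*np.sin(th)+w*np.cos(th),106-r*np.cos(th)+w*np.sin(th),z)
obs=[(D["side"],(168,0,82),(355.5,189.5)),(D["scene"],(168,0,82),(362,232.4)),(D["deck"],(234,-14,46),(464.3,19.3))]
f=lambda t,ob=obs:np.concatenate([proj(c,d2w(p,[bar(float(np.ravel(t)[0]),*a)]))[0]-uv for c,a,uv in ob])
for ob in [[x] for x in obs]+[obs]:
    r=least_squares(f,1.2,args=(ob,)); print(r.x,r.fun.round(1))
th=float(r.x[0]); np.save("th.npy",th); print("knob deck",bar(th,168,0,68))
w=pickle.load(open("w2.pkl","rb")); print("yoke hole pred",proj(w,d2w(p,[(85,-112,54)])),"mm/px",proj(w,d2w(p,[(86,-112,54),(85,-113,54)]))-proj(w,d2w(p,[(85,-112,54)])))
g=w["img"][315:345,262:310]; cv2.imwrite("pics/hole.png",cv2.resize(g,None,fx=10,fy=10,interpolation=cv2.INTER_CUBIC))
# angular reach for knob path
for s in(1,-1):
  for tl in (0,10,20):
    Mt=R.from_rotvec(M[:,1]*np.radians(tl)).as_matrix(); q=quat(s*Mt@M[:,0],-Mt@M[:,2])
    print(s,tl,[int(planner.solve_ik(d2w(p,bar(a,168,0,h)),q) is not None) for a in (th,.8,.4,.0) for h in(54,100)])
E
python3 t6.py
```

```text
[1.08858598] [-0.7  0.4]
[1.18098415] [-1.1 -2.5]
[1.170969] [-2.2 -1.3]
[1.16979152] [-2.9 -2.9 -1.7 -2.2 -2.4 -0.9]
knob deck (np.float64(239.67243193825146), np.float64(40.42226903660843), 68)
yoke hole pred [[290.67312985 330.50883405]] mm/px [[-1.85744189e-02  1.02959668e+00]
 [-9.88093409e-01 -1.31131010e-04]]
1 0 [1, 1, 1, 1, 1, 1, 1, 0]
1 10 [1, 1, 1, 1, 1, 1, 1, 1]
1 20 [1, 1, 1, 1, 1, 1, 1, 1]
-1 0 [1, 1, 1, 1, 1, 1, 1, 0]
-1 10 [1, 1, 1, 1, 1, 1, 1, 1]
-1 20 [1, 1, 1, 1, 1, 1, 1, 1]
```

View pics/hole.png

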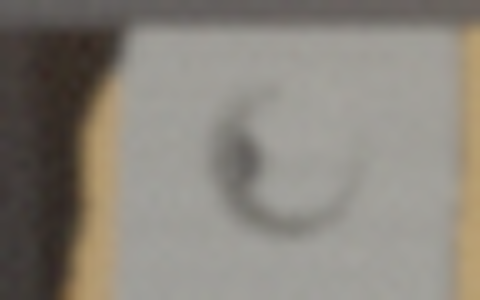

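The predicted yoke hole (290.7,330.5) agrees with the seen hole centre (290.7,331.0) to under 1 mm. Next I swing the bar.

```bash
cat > t7.py <<'E'
from h import *
p=np.load("deck.npy"); M,o=deckT(p); q=quat(-M[:,0],-M[:,2]); H=57
def bar(th,r,w,z): return (85+r*np.sin(th)+w*np.cos(th),106-r*np.cos(th)+w*np.sin(th),z)
dc=lambda m:(lambda s:(print(m,round(s["clock"],2),((s["eef_pos"]-o)@M*1000).round(1),(s["ft_force"]@M).round(1),round(s["finger_gap"],3)),s)[1])(readout.read_state())
th=1.15
robot.move_to(d2w(p,bar(th,168,0,115)),q); robot.move_gripper(1.0); dc("hov")
print(robot.servo_line(d2w(p,bar(th,168,0,H)),rate=.12,threshold=8)); dc("dn")
robot.move_gripper(0.0); s=dc("grip")
if not 0.13<s["finger_gap"]<0.26: print("NO KNOB"); robot.move_gripper(1.0); raise SystemExit
for a in np.linspace(th,0.03,9)[1:]:
    hit=robot.servo_line(d2w(p,bar(a,168,0,H)),rate=.15,threshold=25); s=dc(f"{a:.2f} {hit}")
    if hit: raise SystemExit
print(robot.servo_line(d2w(p,bar(-0.05,168,0,H)),rate=.04,threshold=10)); dc("home")
c=vision.capture("side"); cv2.imwrite("pics/home_side.png",c["img"])
E
python3 t7.py
```

```text
hov 22.39 [238.4  37.4 115. ] [-0.8 -0.1  0.2] 1.002
False
dn 23.02 [238.5  37.4  57.1] [-0.7  0.1  1.2] 1.002
grip 24.17 [238.   37.6  56.9] [0.1 1.4 0.6] 0.186
1.01 False 24.48 [226.9  16.   57. ] [-0.1  0.2 -0.2] 0.185
0.87 False 24.78 [213.4  -2.6  57. ] [-0.9  0.  -1.7] 0.182
0.73 False 25.09 [197.2 -18.9  57. ] [ 0.1  0.4 -1.8] 0.184
0.59 False 25.4 [178.6 -33.4  57. ] [ 0.6  0.3 -0.8] 0.182
0.45 False 25.71 [158.1 -45.1  57. ] [-0.1 -0.  -1.5] 0.188
0.31 False 26.02 [136.2 -53.8  56.9] [-0.2  0.2 -3.1] 0.187
0.17 False 26.32 [113.6 -59.5  57. ] [ 0.9 -0.3 -4.3] 0.187
0.03 False 26.63 [ 90.  -62.4  56.9] [ 0.1 -3.2 -5.1] 0.184
True
home 27.03 [ 78.8 -62.7  56.9] [ 2.1  0.  -2.3] 0.19
```

```bash
cat > t8.py <<'E'
from h import *
import pickle
p=np.load("deck.npy"); M,o=deckT(p)
dc=lambda m:(lambda s:(print(m,round(s["clock"],2),((s["eef_pos"]-o)@M*1000).round(1),(s["ft_force"]@M).round(1),round(s["finger_gap"],3)),s)[1])(readout.read_state())
robot.move_gripper(0.34); dc("open")
robot.servo_line(d2w(p,(79,-62.5,88)),rate=.12)
qv=quat(-M[:,0]*[1,1,0],(0,0,-1))
robot.move_to(d2w(p,(70,-90,200)),qv); robot.move_gripper(0.8); robot.sleep(.2)
c=vision.capture("wrist"); pickle.dump(c,open("w3.pkl","wb")); dc("view")
pr=lambda L:proj(c,d2w(p,L)).round(1).tolist()
print("hole",pr([(85,-112,54)]),"knobtop",pr([(85,-62,82)]),"bar edges",pr([(71,-90,46),(99,-90,46),(71,-40,46),(99,-40,46)]))
im=c["img"][250:400,200:430].copy(); big=cv2.resize(im,None,fx=3.4,fy=3.4,interpolation=cv2.INTER_CUBIC)
P=lambda L:((proj(c,d2w(p,L))-[200,250]+.5)*3.4).astype(np.int32)
cv2.polylines(big,[P([(71,-60,46),(71,-90,46)])],0,(0,0,255));cv2.polylines(big,[P([(99,-60,46),(99,-90,46)])],0,(0,0,255))
t=np.linspace(0,6.28,30); cv2.polylines(big,[P([(85+6.5*np.cos(a),-112+6.5*np.sin(a),54) for a in t])],1,(0,255,0)); cv2.polylines(big,[P([(85+8*np.cos(a),-62+8*np.sin(a),82) for a in t])],1,(0,255,0))
cv2.imwrite("pics/w3.png",big)
E
python3 t8.py
```

```text
open 27.67 [ 75.9 -63.1  56.3] [-0.6  0.8  0.2] 0.335Traceback (most recent call last):
  File "t8.py", line 6, in <module>
    robot.servo_line(d2w(p,(79,-62.5,88)),rate=.12)
    ~~~~~~~~~~~~~~~~^^^^^^^^^^^^^^^^^^^^^^^^^^^^^^^
cell.IKError: the arm cannot follow that straight line within its joint ranges
```

```bash
sed -i '6,6c\Mt=R.from_rotvec(M[:,1]*np.radians(15)).as_matrix(); qm=quat(-Mt@M[:,0],-Mt@M[:,2])\nrobot.servo_line(d2w(p,(80,-62.5,95)),frame=qm,rate=.12)' t8.py; sed -i 's/^robot.move_gripper(0.34); //' t8.py; python3 t8.py
```

```text
open 27.67 [ 75.9 -63.1  56.3] [-0.6  0.8  0.2] 0.335
view 29.83 [ 70. -90. 200.] [-0.1 -0.3 -0.4] 0.803
hole [[289.5, 318.2]] knobtop [[345.7, 317.3]] bar edges [[313.0, 303.6], [313.0, 333.7], [364.5, 303.6], [365.7, 333.7]]
```

View pics/w3.png

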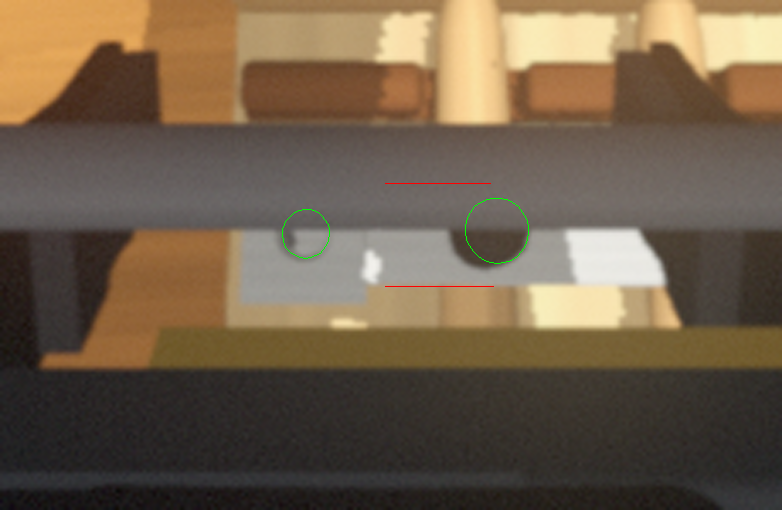

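The bar's up-slope edge (row 286) lies on the predicted home line, so the bar is home. The yoke hole is at (307,235). Next comes the pin, gripped with the tool tilted 12° about the jaw axis so that the insertion stays within reach.

```bash
cat > t9.py <<'E'
from h import *
p=np.load("deck.npy"); M,o=deckT(p); TL=12
def tq(F): # tilted tool quat for a pin frame F (columns)
    Rt=R.from_rotvec(F[:,1]*np.radians(TL)).as_matrix(); return quat(-Rt@F[:,0],-Rt@F[:,2])
qd=tq(M); B=R.from_euler('z',-0.35).as_matrix(); qb=tq(B)
dc=lambda m:(lambda s:(print(m,round(s["clock"],2),((s["eef_pos"]-o)@M*1000).round(1),(s["ft_force"]@M).round(1),round(s["finger_gap"],3)),s)[1])(readout.read_state())
E
cat > t10.py <<'E'
from t9 import *
x=np.array([0.505,-0.355,0])
robot.move_to(x+[0,0,.25],qb); robot.move_gripper(0.7)
print(robot.servo_line(x+[0,0,.066],rate=.12,threshold=8)); st("dn")
robot.move_gripper(0.0); s=st("grip")
if not 0.15<s["finger_gap"]<0.27: print("NO PIN"); raise SystemExit
robot.servo_line(s["eef_pos"]+[0,0,.2],rate=.2); st("lift")
robot.move_to(d2w(p,(85,-112,128)),qd); robot.sleep(.3); dc("hover")
c=vision.capture("side"); e=vision.capture("scene")
a=c["img"][190:330,290:460]; b=e["img"][230:330,220:340]
cv2.imwrite("pics/pinhov.png",np.hstack([cv2.resize(a,(486,400),interpolation=2),cv2.resize(b,(310,400),interpolation=2)]))
import pickle; pickle.dump((c,e),open("ph.pkl","wb"))
E
python3 t10.py
```

```text
False
dn t 32.94 p [ 0.5055 -0.3553  0.0668] f [-1.   0.2  0.1] gap 0.701
grip t 33.75 p [ 0.5049 -0.3551  0.066 ] f [-0.3  0.1  0.3] gap 0.195
lift t 34.9 p [ 0.5045 -0.3547  0.2645] f [-0.1  0.5 -1.5] gap 0.199
hover 36.05 [  85.8 -112.8  127.8] [-0.7  0.4 -0.2] 0.202
```

```bash
cat > t11.py <<'E'
from t9 import *
def probe(dx,dy):
    robot.servo_line(d2w(p,(85+dx,-112+dy,108)),rate=.08)
    hit=robot.servo_line(d2w(p,(85+dx,-112+dy,95)),rate=.05,threshold=5); s=dc(f"probe {dx} {dy} {hit}")
    return not hit
for dx,dy in [(0,0),(2,0),(-2,0),(0,2),(0,-2)]:
    if probe(dx,dy): break
else: raise SystemExit("not found")
hit=robot.servo_line(d2w(p,(85+dx,-112+dy,75)),rate=.05,threshold=8); dc(f"mid {hit}")
np.save("off.npy",[dx,dy])
if not hit:
    hit=robot.servo_line(d2w(p,(85+dx,-112+dy,60)),rate=.04,threshold=12); dc(f"end {hit}")
E
python3 t11.py
```

```text
probe 0 0 False 36.96 [  84.7 -111.9   94.7] [-0.5  0.9 -0.4] 0.199
mid False 37.51 [  84.7 -111.9   74.7] [ 0.1 -0.  -0.3] 0.2
end True 37.85 [  85.7 -112.3   63.8] [ 1.6 -0.1  3. ] 0.196
```

The pin stopped at TCP height 63.8, against 64 expected with the collar seated. I'll release, push the top to confirm, and check.

```bash
cat > t12.py <<'E'
from t9 import *
robot.move_gripper(0.36); dc("open")
robot.servo_line(d2w(p,(85.5,-112,112)),rate=.12); robot.move_gripper(0.0)
print(robot.servo_line(d2w(p,(85.5,-112,88)),rate=.04,threshold=10)); dc("push top (94 expected)")
robot.servo_line(d2w(p,(85.5,-112,125)),rate=.12)
robot.move_to([0.50,-0.05,0.40],[0.7071068,0.7071068,0,0]); robot.sleep(.2)
a=vision.capture("side"); b=vision.capture("scene")
pr=lambda c,P:proj(c,d2w(p,P)).round(0).tolist()
for n,c in(("side",a),("scene",b)):
    print(n,"collar,top",pr(c,[(85,-112,54),(85,-112,94)]),"knob foot,top",pr(c,[(85,-62,46),(85,-62,82)]),"gouge butt,tip",pr(c,[(12,-62,22),(302,-62,22)]))
i=cv2.resize(a["img"][180:310,270:450],(486,351),interpolation=2); j=cv2.resize(b["img"][220:310,260:420],(314,177),interpolation=2)
v=np.zeros((351,800,3),np.uint8); v[:,:486]=i; v[:177,486:]=j
cv2.imwrite("pics/fin.png",v); dc("end")
E
python3 t12.py
```

```text
open 38.44 [  84.4 -112.    63.8] [-0.5 -0.7 -0. ] 0.36
True
push top (94 expected) 40.27 [  86.1 -112.3   96. ] [0.6 0.1 7.9] 0.007
side collar,top [[362.0, 265.0], [356.0, 254.0]] knob foot,top [[347.0, 258.0], [342.0, 249.0]] gouge butt,tip [[330.0, 288.0], [408.0, 198.0]]
scene collar,top [[291.0, 265.0], [286.0, 252.0]] knob foot,top [[305.0, 260.0], [300.0, 249.0]] gouge butt,tip [[293.0, 268.0], [359.0, 265.0]]
end 42.63 [219.2   7.1 294.8] [ 1.  -0.1  0. ] 0.003
```

View pics/fin.png

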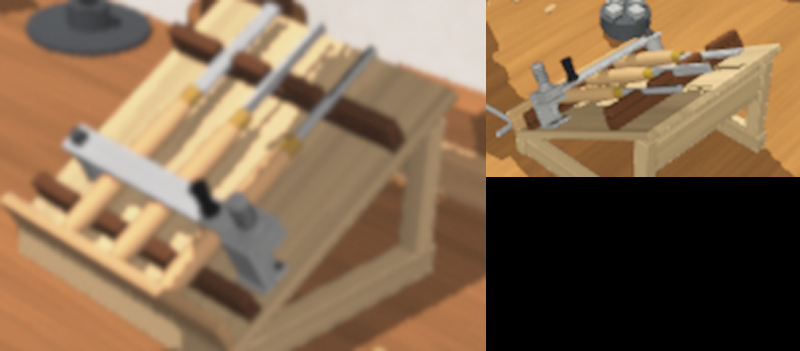

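```bash
python3 -c "
from h import *
robot.sign_off(); st('done')"
```

```text
the job is handed in; nothing more can be done
the job is handed in; nothing more can be done
```

The job is done and handed in at about 43 s on the robot's clock, under the 67 s limit. No verdict is reported, so this rests on my own checks.

- **Gouge:** It is in the right-hand slot, blade up the slope. I slid it down until the butt stopped on the ledge, within about 2 mm of where I expected, and the axis was about 22 mm above the deck at touchdown.
- **Keeper bar:** I swung it by its knob until it stopped at the yoke's web. The grip read 6 mm past the nominal position. I put that down to the knob sitting off-centre in the pads, because a close view from the wrist camera showed the bar's edge on the predicted home line.
- **Pin:** It went in at the first try and stopped at 63.8 mm, against 64 mm expected with the collar seated. Pushing on top of the knob met contact at 96 mm instead of 94. The 2 mm fits the corner of the 12° tilted fingers touching first.
- **Final pictures:** They show three tools parallel in the rack, the bar over the handles, and the pin upright in the yoke. The arm is clear of everything.

Two of the three measurements of the starting bar angle agreed (1.17 and 1.18 rad) and one differed (1.09). The grasp at 1.15 caught the knob cleanly. I did not measure the other tools and bench items again at the end, but the arm never worked against them and the views showed nothing shifted.

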